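# Take the wide brayer from the rack and hold it at rolling angle over the glass

## Robot

A 6-joint arm with a two-finger parallel gripper is mounted at the origin on the work surface. World frame = base frame: x ahead of the robot, y to its left, z up, the work surface at z = 0. Lengths are in m, angles in degrees, forces in N, time in s.
With the tool pointing down it reaches from about 0.4 to 0.825 m from the base axis. Payload 7 kg.
Tool frame: the origin (TCP) lies at the very end of the fingers, on their centre line; the grasp point (between the pads) lies 19 mm behind it; z points along the fingers, y is the line along which they close (so a half turn about z gives the same grasp; the last joint's range is limited). The gripper opens to 88 mm and grips with 3 to 60 N. Pads are 19 mm wide; open, the fingers measure 130 mm over their backs; the gripper's body (78 mm by 193 mm) begins 47 mm behind the grasp point.
Start: joints at [-47.779, 20.546, 0.682, 0, -70.136, -16.507], TCP at [0.293, -0.608, 0.227] pointing down, gripper open.
Joint ranges: [-176.03, 176.03], [-82.01, 121.73], [-58.28, 71.71], [-173.87, 95.51], [-174.79, -0.11], [-173.66, 173.66]. Speed limits (degrees/s): [136.94, 136.94, 172.46, 180, 180, 180].

## Interface

Orientations are given as [roll, pitch, yaw] about the fixed x, y, z axes, in that order (R = Rz(yaw) Ry(pitch) Rx(roll)).
In Python, from plant import ctrl gives the robot as it stands.
- The arm moves only by the tool carry_out, never from a script. Its argument "deltas" is a list that holds one entry, the list of rows, each a list of 5 numbers: the shift along the tool's x, y, z scaled (see below), then the turn about the tool's z scaled (see below), then the opening, from -1 (shut) to 1 (fully open). A call has 1 to 5 rows; each row is the pose to reach, as a shift and turn from the pose commanded when the call began, along the tool's axes at that moment, turning the shorter way round; what a row does not reach only later rows make up. The controller multiplies each number of a shift by 20 cm and each number of a turn by 2 pi rad. A row lasts 1/10 s, in which the tool goes at most 50 mm and 8.59 degrees, less where a joint would pass 70% of its speed; a pose out of reach is approached as far as the arm can. A call with a number of a shift or a turn outside -1 to 1 is refused whole. A call with a gripper value outside its range is refused whole. The fingers move at their own pace and stop on an object; the grip force is fixed at half the most. Time passes only in rows, so rows that repeat a pose let the fingers close. It gives the time, the measured TCP pose, the force, the opening and the grip force at its end, in the units of the state.
- ctrl.get_obs(): the state, without advancing time (a new reading comes with each control period).
- ctrl.snapshot(name): name is "scene" or "top"; returns a dict with "color" (400x640x3 uint8, red, green, blue), "camera_matrix" (3x3 intrinsics, pixels), "R" (3x3) and "t" (3): a world point X has camera coordinates R X + t. Camera axes: x right, y down, z forward; pixel columns grow to the right and rows downward; lengths in m; the calibration is good to about 2 mm. A picture is of the moment at which its call begins. There is no depth.
- ctrl.close_job(): hands the job in; it is judged then, once.
Trained networks look in a picture, given as the dict that the camera call returned (one of the last four; its "shot" number tells which), for a name from the list of things; names that differ only in an ending like _2 or _b are one class to them, and where a whole thing is asked for, a point or a joint stands for the part that bears it (a point fixed in the world has none). Each returns a list of dicts, best first, with "p" (0 to 1); they miss things now and then, are a little off and sometimes report something else, mostly with a low value. They report only what shows in the picture. A call takes as long as a camera call. They do not tell look-alikes from the thing itself.
- ctrl.search_frame(picture, name): "centre" ([column, row] in pixels, amid what is visible of it).
- ctrl.silhouettes(picture, name): "mask" (400x640 bool, what is visible of it) and "centre" ([column, row] in pixels, amid what is visible of it).
- ctrl.spot_point(picture, name): "centre" ([column, row] in pixels: a listed point, or the origin of a listed thing).
The state is a dict: "clock": time; "joint_pos": joint angles; "qvel": joint speeds; "tau": joint torques, N m; "tool_pos": TCP position; "orientation": TCP orientation; "force": force on the tool from outside, world axes, zero at the start; "moment": the same for the moment, N m; "opening": finger opening in m; "gripper_force": force on a finger pad.
Only numpy, scipy, OpenCV 4.12 (cv2) and the standard library are available. Lean on these libraries where they do the work, as an engineer would, in place of code of your own. Each camera call takes 0.05 s, during which the arm holds its last target. There are 200 camera calls.

## Task

Take the brayer with the widest roller out of the slotted rack: lift it a little over the wooden lip and draw it out through the open front of its slot. Turn it from hanging upright to the angle for rolling out ink, handle sloping up at about 45 degrees with the roller lowest, level and parallel to the long edges of the glass slab, and finish while still holding it there, steady, with the roller over the middle of the glass and about 10 cm above it. Do not set it down, drop it or touch it to the glass, and leave the other brayers and everything else where they are.

Things in the scene. Friction and masses are not known exactly. Their poses are not given: they have to be found in the camera images.
- brayer_wide: brayer (hand ink roller) with the widest roller: 100 mm long, diameter 38, black rubber, turns freely on its axle. It hangs upright in one of the rack's slots. Origin: centre of the underside of the round steel ferrule (diameter 30, 10 thick) that rests on the shelf; z up the handle, y along the axle (both ends alike). 0.2 to 0.35 kg, balances about 40 below the origin
- brayer_wide_handle (a point): middle of the thick, flat-sided part of the wide brayer's pale wooden handle, 64 mm above the ferrule's underside. The thick part is 28 along the brayer's x, 24 along its y, and runs from 36 below this point to 36 above it (the handle's end). Below it a throat 22 x 20, 18 long, then the ferrule
- brayer_wide_axle (a point): centre of the wide brayer's roller, on its axle, 76 mm below the ferrule's underside. Between them: a steel neck of diameter 10 down to 38 below the ferrule, then a steel fork: crossbar 116 long along the axle, 14 wide, 4 thick, with an arm down to each end of the axle
- brayer_mid: another brayer of the same make with the same handle, roller 65 long; leave it hanging. Same origin and axes as the wide one
- brayer_narrow: another brayer of the same make with the same handle, roller 40 long; leave it hanging. Same origin and axes as the wide one
- rack: fixed plywood rack for brayers, 400 mm long along its y. Origin on the table under the middle slot's seat; -x is its open front, z up. Shelf 9 thick, top at z = 125, from x = -35 to 25. Base board 9 thick from x = -60 to 55; end panels at y = +-194 up to the shelf. The three brayers hang in its three slots; which hangs where differs
- rack_seat (a point): top of the rack's shelf at the middle slot's seat (125 mm above rack). Slots 14 wide at rack y = -125, 0, 125 run straight in along x from the front edge; the neck sits at about x = 0. A lip 6 high, 5 wide runs along the front edge: lift a brayer more than 6, but less than 29 (its fork is under the shelf), then draw it out to -x; it is free after about 70
- slab: fixed glass inking slab lying on the table, 200 along its x, 300 along its y (the long edges run along y), top 10 above the table. Origin: centre of its underside, z up
- knife: ink knife with dark wooden handle, 205 long, 26 wide, 14 high, lying on the slab along its far long edge; leave it
- tin_a: lidded ink tin, diameter 84, 60 high, behind the middle of the table; origin under its centre; leave it
- tin_b: small lidded ink tin, diameter 64, 45 high, near the robot; origin under its centre; leave it
- tin_c: tall lidded ink tin, diameter 84, 90 high, behind the slab; origin under its centre; leave it
- bottle: white plastic bottle, diameter 68, 150 high, behind the rack; origin under its centre; leave it
- tape: roll of paper tape lying flat, diameter 100, 24 high, behind the rack; origin under its centre; leave it
Things that resemble listed ones, but are neither listed nor needed, are in the scene too. What is shaped like the brayer_wide but purple is not meant.

How it is judged:
By the outcome, as a careful person would: the job done as asked, in the order asked, and still so for the second after the job is handed in, while the arm keeps its last pose, push and grip.
It also fails if it takes over 43 s, if anything falls off the work surface, if the arm or the gripper's body presses on something with over 40 N, if the wrist force passes 120 N, or if a joint passes its speed limit or range.

## Working session

There is one attempt and no reset: what is moved stays moved. The work goes in short steps, Python scripts to look and compute and a tool call to move; the robot and the scene stay as the last step left them, time stands still between calls to the robot, and variables do not carry over. Pictures are saved under pics/ and viewed, at most 10 in all, crops included, and the job is handed in when it is done.

Besides the shell and the picture viewer there is one more tool, called as name([rows], argument=value, ...), one row to a line, values as JSON. carry_out: Moves the arm, as the interface text tells. Its arguments: {"type":"object","properties":{"deltas":{"type":"array"}},"required":["deltas"]}

```bash
mkdir -p pics; ls; cat > h.py <<'E'
import numpy as np,cv2
from plant import ctrl
def save(s,n): cv2.imwrite(f'pics/{n}.png',cv2.cvtColor(s['color'],cv2.COLOR_RGB2BGR))
def ray(s,px):
    d=np.linalg.inv(s['camera_matrix'])@np.array([px[0],px[1],1.]); R=s['R']
    return -R.T@s['t'], R.T@d
def onz(s,px,z):
    c,d=ray(s,px); return c+d*(z-c[2])/d[2]
def proj(s,X):
    p=s['camera_matrix']@(s['R']@np.asarray(X,float)+s['t']); return p[:2]/p[2]
def tri(rs):
    A=0;b=0
    for c,d in rs:
        d=d/np.linalg.norm(d);P=np.eye(3)-np.outer(d,d);A=A+P;b=b+P@c
    return np.linalg.solve(A,b)
E
python3 - <<'E'
from h import *
S={n:ctrl.snapshot(n) for n in('scene','top')}
np.set_printoptions(precision=3,suppress=True)
for n,s in S.items():
    save(s,n+'0'); print(n,-s['R'].T@s['t'])
    for k in['brayer_wide','brayer_mid','brayer_narrow','brayer_wide_handle','brayer_wide_axle','rack','rack_seat','slab','tin_a','tin_b','tin_c','bottle','tape','knife']:
        print(k,[(np.round(d['centre'],1).tolist(),round(d['p'],2)) for d in ctrl.spot_point(s,k)])
print(ctrl.get_obs())
E
```

```text
pics
scene [ 1.326 -0.236  1.124]
brayer_wide [([237.5, 230.1], 0.97), ([193.0, 191.9], 0.9), ([236.9, 155.5], 0.6)]
brayer_mid [([279.9, 231.6], 0.66)]
brayer_narrow [([452.9, 246.4], 0.61), ([327.7, 231.1], 0.58)]
brayer_wide_handle [([231.8, 140.2], 0.86), ([233.7, 220.2], 0.79), ([190.2, 177.0], 0.65), ([370.4, 196.8], 0.49)]
brayer_wide_axle [([196.8, 204.6], 0.93), ([241.4, 245.9], 0.89), ([238.7, 170.9], 0.86)]
rack [([285.3, 256.5], 0.57), ([235.0, 219.0], 0.39)]
rack_seat [([281.9, 233.3], 0.77), ([325.6, 231.8], 0.34)]
slab [([436.3, 228.1], 0.83)]
tin_a [([459.5, 288.8], 0.89), ([366.9, 196.5], 0.82), ([393.9, 301.9], 0.81)]
tin_b [([459.5, 288.8], 0.89), ([366.9, 196.5], 0.82), ([393.9, 301.9], 0.81)]
tin_c [([459.5, 288.8], 0.89), ([366.9, 196.5], 0.82), ([393.9, 301.9], 0.81)]
bottle [([343.1, 306.0], 0.83), ([243.9, 246.8], 0.5)]
tape [([281.2, 306.5], 0.91)]
knife [([451.5, 244.5], 0.71)]
top [ 0.37  -0.107  1.457]
brayer_wide []
brayer_mid [([356.8, 171.4], 0.56)]
brayer_narrow [([319.8, 164.7], 0.41)]
brayer_wide_handle [([400.2, 176.3], 0.65)]
brayer_wide_axle [([4
[... 231 characters left out ...]
.5, 231.9], 0.8), ([222.4, 121.6], 0.57)]
tin_c [([274.3, 116.2], 0.86), ([274.5, 231.9], 0.8), ([222.4, 121.6], 0.57)]
bottle [([316.9, 126.8], 0.87), ([355.9, 177.4], 0.38)]
tape [([366.4, 131.2], 0.79)]
knife [([212.9, 166.9], 0.62)]
{'clock': 1.5, 'joint_pos': array([-47.78 ,  20.548,   0.681,   0.001, -70.134, -16.508]), 'qvel': array([-0.057,  0.017, -0.038, -0.131,  0.   , -0.016]), 'tau': array([ -0.001, -58.238,  29.33 ,   7.002,   0.012,  -0.   ]), 'tool_pos': array([ 0.293, -0.608,  0.227]), 'orientation': array([ 179.999,   -0.002, -154.288]), 'force': array([-1.359, -0.61 , -0.185]), 'moment': array([ 0.   , -0.039, -0.004]), 'gripper_force': 0.0, 'opening': 0.08723761635784205}
```

View pics/scene0.png

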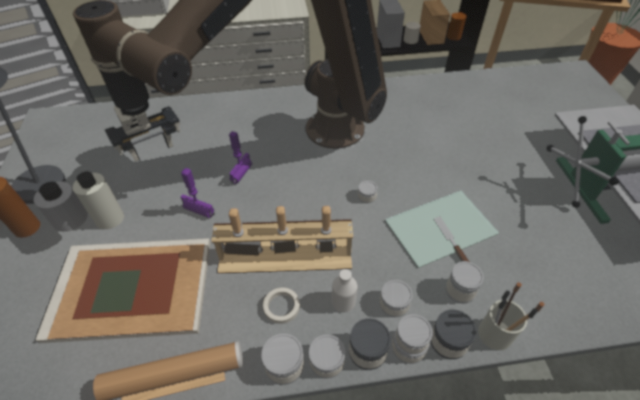

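View pics/top0.png

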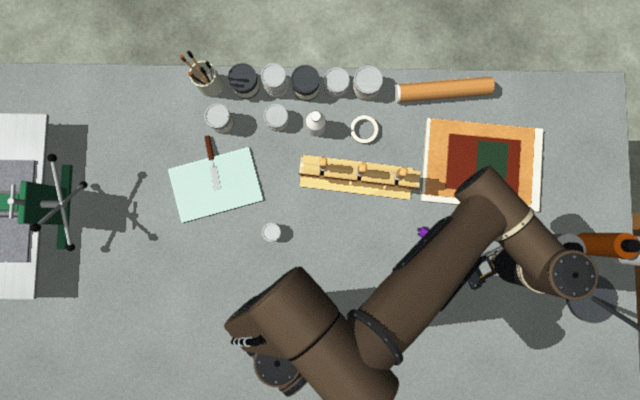

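The scene picture shows the rack at about (283,240), with three pale-handled brayers at handle pixels (236,220), (282,217) and (326,217). The left one has the widest roller. Two purple decoys lie at (240,155) and (195,192). The slab is at (440,228). In the top picture, the rack is at (360,175) and the slab at (215,185). Next I'll confirm the wide brayer in enlarged crops.

```bash
python3 - <<'E'
from h import *
a=cv2.imread('pics/scene0.png')[195:280,200:365]; b=cv2.imread('pics/top0.png')[140:210,290:430]
a=cv2.resize(a,(620,int(620*85/165)),interpolation=cv2.INTER_CUBIC); b=cv2.resize(b,(560,280),interpolation=cv2.INTER_CUBIC)
c=np.zeros((600,620,3),np.uint8); c[:319]=a; c[319:599,:560]=b; cv2.imwrite('pics/crop1.png',c)
E
```

```text
(no output)
```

View pics/crop1.png

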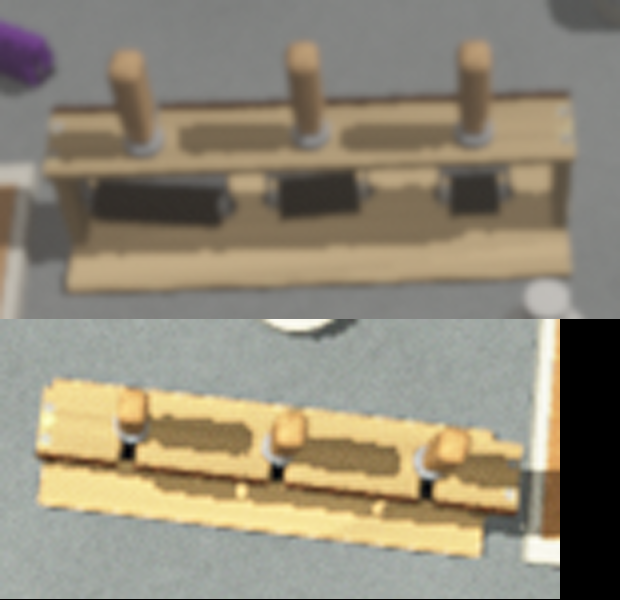

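The crop confirms it. The left brayer in the scene crop (right in the top view) has the longest black roller, about 130 px against 80 and 50 for the others. Its handle top is at scene (234,210) and top (404,170). The open front faces the robot.

```bash
cat >> h.py <<'E'
from scipy.optimize import least_squares
def T(p,P):
    c,s=np.cos(p[2]),np.sin(p[2]); return np.array([p[0]+c*P[0]-s*P[1],p[1]+s*P[0]+c*P[1],P[2]])
def fit(obs,p0):
    f=lambda p:np.concatenate([(proj(s,T(p,P))-px) for s,P,px in obs])
    r=least_squares(f,p0,loss='soft_l1'); return r.x,f(r.x).reshape(-1,2)
E
python3 - <<'E'
from h import *
np.set_printoptions(precision=4,suppress=True)
a=ctrl.snapshot('scene');b=ctrl.snapshot('top')
m=.001
O=[(a,(25,-200,125),(212,240.8)),(a,(25,200,125),(353.5,237.6)),(a,(-35,-200,131),(213.3,223.7)),(a,(-35,200,131),(351.7,220.3)),
(b,(-35,200,131),(299.5,174.8)),(b,(-35,-200,131),(419.5,188.3)),(b,(25,200,125),(303,155.3)),(b,(25,-200,125),(420.5,171)),
(a,(0,-125,164),(235.5,221.5)),(a,(0,-125,224),(233.8,210.2)),(a,(0,0,224),(280.9,207.8)),(a,(0,125,224),(326.1,207.5)),(b,(0,-125,224),(403.75,169.75)),(b,(0,0,224),(363.25,166.5)),(b,(0,125,224),(323,159.75))]
O=[(s,np.array(P)*m,px) for s,P,px in O]
p,r=fit(O,[.6,-.2,0]);print('rack',p,np.degrees(p[2]));print(r.round(1).tolist())
print('wide handle',T(p,(0,-.125,.189)),tri([ray(a,(233.8,210.2)),ray(b,(403.75,169.75))]))
S=[]
for s,c in((b,[(169,185),(250,149),(262,201),(183,221)]),(a,[(461,194),(387,227),(418,262),(497,231)])):
    pass
mk=[]
for s in(a,b):
    d=ctrl.silhouettes(s,'slab')[0];M=d['mask'].astype(np.uint8)
    h=cv2.convexHull(max(cv2.findContours(M,0,2)[0],key=cv2.contourArea))
    q=cv2.approxPolyDP(h,6,True)[:,0]; print(d['p'],q.tolist(),[onz(s,x,.01)[:2].round(3).tolist() for x in q.astype(float)])
E
```

```text
rack [ 0.5721 -0.248  -0.1146] -6.566477482824288
[[-1.0, -0.0], [-0.8, -0.4], [0.1, -1.1], [-0.4, -1.0], [-1.0, -1.6], [-0.7, 0.3], [-2.1, 0.5], [-0.2, 0.0], [0.9, 3.1], [-0.8, 0.7], [-1.3, 2.0], [-0.1, 1.2], [-0.3, 1.4], [-0.1, -0.5], [-0.2, 1.1]]
wide handle [ 0.5578 -0.3722  0.189 ] [ 0.5612 -0.3703  0.2309]
0.56 [[461, 191], [496, 233], [417, 265], [386, 220]] [[0.4, 0.375], [0.588, 0.422], [0.667, 0.141], [0.486, 0.089]]
0.68 [[247, 148], [262, 199], [180, 222], [169, 170]] [[0.667, 0.148], [0.483, 0.089], [0.397, 0.378], [0.583, 0.425]]
```

```bash
cat >> h.py <<'E'
from scipy.spatial.transform import Rotation as Ro
def go(x,y,z,yaw=None,o=None):
    o=o or ctrl.get_obs(); R=Ro.from_euler('xyz',o['orientation'],degrees=True)
    d=R.inv().apply(np.array([x,y,z])-o['tool_pos'])/.2
    t=0 if yaw is None else -((yaw-o['orientation'][2]+90)%180-90)/360
    print(d.round(3),round(t,4),o['tool_pos'].round(4),o['orientation'].round(2),'t',o['clock'],'J',o['joint_pos'].round(1),'F',o['force'].round(1))
E
python3 - <<'E'
from h import *
go(.43,-.49,.30,173.4)
E
```

```text
[-0.874  0.235 -0.367] 0.0898 [ 0.2928 -0.6081  0.2266] [ 180.     -0.   -154.28] t 1.7 J [-47.8  20.5   0.7   0.  -70.1 -16.5] F [-0.2 -1.  -0. ]
```

carry_out([
  [[-0.87, 0.23, -0.36, 0.09, 1], [-0.87, 0.23, -0.36, 0.09, 1], [-0.87, 0.23, -0.36, 0.09, 1], [-0.87, 0.23, -0.36, 0.09, 1], [-0.87, 0.23, -0.36, 0.09, 1]],
])

```text
clock: 2.2
tool_pos: [0.4339, -0.4891, 0.3015]
orientation: [-179.9, 0.2, 173.3]
force: [0.5, -0.4, 1.0]
opening: 0.0879
gripper_force: 0.0
```

```bash
python3 - <<'E'
from h import *
go(.559,-.372,.27,173.4)
E
```

```text
[-0.552  0.655  0.159] -0.0003 [ 0.4339 -0.4891  0.3015] [-179.87    0.25  173.28] t 2.2 J [-31.4  16.4   4.4   0.  -77.7 -65.4] F [ 0.5 -0.4  1. ]
```

carry_out([
  [[-0.55, 0.65, 0.14, 0, 1], [-0.55, 0.65, 0.14, 0, 1], [-0.55, 0.65, 0.14, 0, 1], [-0.55, 0.65, 0.14, 0, 1], [-0.55, 0.65, 0.14, 0, 1]],
])

```text
clock: 2.7
tool_pos: [0.5557, -0.3726, 0.269]
orientation: [180.0, -0.1, 173.5]
force: [-0.7, 0.4, -0.5]
opening: 0.0873
gripper_force: 0.0
```

```bash
python3 - <<'E'
from h import *
go(.559,-.372,.164,173.4)
a=ctrl.snapshot('scene');b=ctrl.snapshot('top')
A=cv2.resize(a['color'][120:260,170:330],(640,560),interpolation=cv2.INTER_CUBIC)
cv2.imwrite('pics/n1.png',A[:,:,::-1])
o=ctrl.get_obs();print(proj(a,o['tool_pos']))
E
```

```text
[-0.017  0.004  0.525] 0.0004 [ 0.5557 -0.3726  0.269 ] [ 1.7995e+02 -1.0000e-01  1.7354e+02] t 2.7 J [-17.2  18.8   3.7  -0.  -75.  -79.3] F [-0.7  0.4 -0.5]
[229.15671185 198.6788    ]
```

View pics/n1.png

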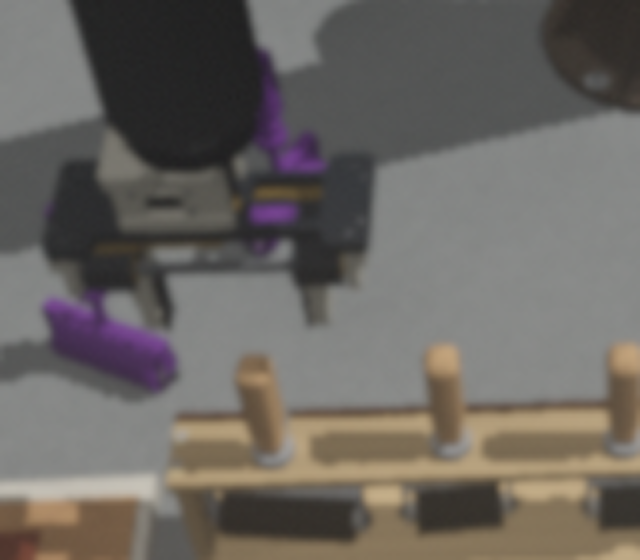

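The crop shows the open fingers straddling the line of the wide handle. The finger tips are at crop (160,320) and (315,320), and the handle end is at (256,362). I'll descend.

carry_out([
  [[-0.01, 0, 0.2, 0, 1], [-0.01, 0, 0.4, 0, 1], [-0.01, 0, 0.52, 0, 1], [-0.01, 0, 0.52, 0, 1]],
])

```text
clock: 3.2
tool_pos: [0.5529, -0.3754, 0.1628]
orientation: [179.9, -0.4, 173.2]
force: [-0.2, 0.2, -0.5]
opening: 0.0875
gripper_force: 0.0
```

carry_out([
  [[0, 0, 0, 0, -1], [0, 0, 0, 0, -1], [0, 0, 0, 0, -1], [0, 0, 0, 0, -1], [0, 0, 0, 0, -1]],
])

```text
clock: 3.7
tool_pos: [0.5563, -0.3752, 0.1674]
orientation: [-180.0, 0.1, 173.3]
force: [0.1, -0.2, 0.4]
opening: 0.0531
gripper_force: 0.0
```

carry_out([
  [[0, 0, 0, 0, -1], [0, 0, 0, 0, -1], [0, 0, 0, 0, -1], [0, 0, 0, 0, -1], [0, 0, 0, 0, -1]],
])

```text
clock: 4.2
tool_pos: [0.5559, -0.3742, 0.1662]
orientation: [179.9, -0.0, 173.3]
force: [0.8, 5.2, 1.2]
opening: 0.0242
gripper_force: 29.9
```

carry_out([
  [[0, 0, -0.04, 0, -1], [0, 0, -0.08, 0, -1], [0, 0, -0.08, 0, -1]],
])

```text
clock: 4.5
tool_pos: [0.5558, -0.3743, 0.1836]
orientation: [179.9, -0.0, 173.3]
force: [-1.1, 7.6, 0.4]
opening: 0.0236
gripper_force: 30.0
```

carry_out([
  [[0.1, 0, 0, 0, -1], [0.2, 0, 0, 0, -1], [0.3, 0, 0, 0, -1], [0.4, 0, 0, 0, -1], [0.5, 0, 0, 0, -1]],
])

```text
clock: 5.0
tool_pos: [0.4562, -0.3642, 0.1837]
orientation: [-179.9, 0.1, 173.3]
force: [0.4, 0.1, -2.0]
opening: 0.0237
gripper_force: 30.0
```

```bash
python3 - <<'E'
from h import *
a=ctrl.snapshot('scene');b=ctrl.snapshot('top');go(.4,-.3,.3)
A=cv2.resize(a['color'][130:270,170:330],(640,560),interpolation=cv2.INTER_CUBIC)
cv2.imwrite('pics/n2.png',A[:,:,::-1])
E
```

```text
[ 0.309  0.285 -0.581] 0 [ 0.4548 -0.3639  0.184 ] [-1.7994e+02  4.0000e-02  1.7327e+02] t 5.1 J [-19.4  13.7 -14.9   0.1 -61.4 -77.3] F [ 0.9  0.8 -2.2]
```

View pics/n2.png

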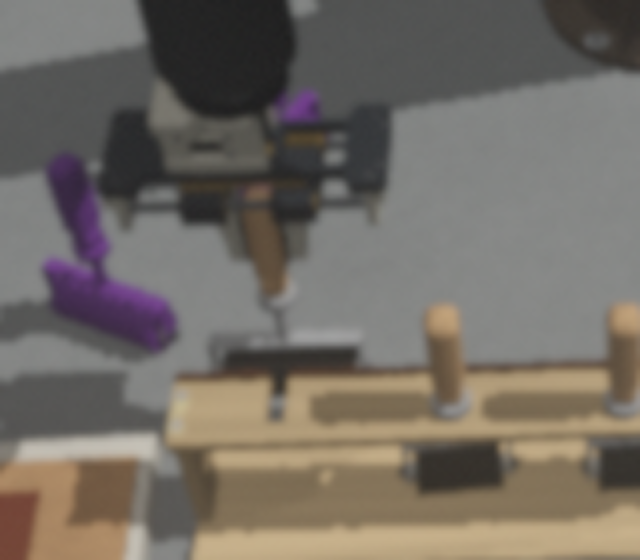

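The brayer is out and hanging in the grip. The crop shows the ferrule at (275,295), the roller at (290,355) and an empty slot at (277,400). The tool can't be tilted, only turned about its vertical axis. So I'll pivot the brayer in the grip about the axle-parallel pad line, by pushing the free-turning roller gently against the fixed rack's front edge.

carry_out([
  [[0, 0, -0.15, 0, -1], [0, 0, -0.275, 0, -1], [-0.1, 0, -0.275, 0, -1], [-0.15, 0, -0.275, 0, -1], [-0.2, 0, -0.275, 0, -1]],
])

```text
clock: 5.6
tool_pos: [0.4957, -0.3685, 0.2371]
orientation: [-180.0, -0.2, 173.3]
force: [-4.5, -1.8, -2.8]
opening: 0.0241
gripper_force: 30.0
```

carry_out([
  [[-0.03, 0, 0, 0, -1], [-0.06, 0, 0, 0, -1], [-0.1, 0, 0.002, 0, -1], [-0.14, 0, 0.006, 0, -1], [-0.18, 0, 0.013, 0, -1]],
])

```text
clock: 6.1
tool_pos: [0.5326, -0.3724, 0.2348]
orientation: [-180.0, -0.0, 173.3]
force: [-4.7, -1.7, -2.4]
opening: 0.0242
gripper_force: 30.0
```

```bash
python3 - <<'E'
from h import *
a=ctrl.snapshot('scene');go(.4,-.3,.3)
A=cv2.resize(a['color'][130:270,170:330],(640,560),interpolation=cv2.INTER_CUBIC)
cv2.imwrite('pics/n3.png',A[:,:,::-1])
E
```

```text
[ 0.705  0.282 -0.328] 0 [ 0.5335 -0.3725  0.2343] [-1.8000e+02 -3.0000e-02  1.7333e+02] t 6.15 J [-17.8  18.   -2.    0.  -70.  -78.9] F [-2.3 -1.6 -2.5]
```

View pics/n3.png

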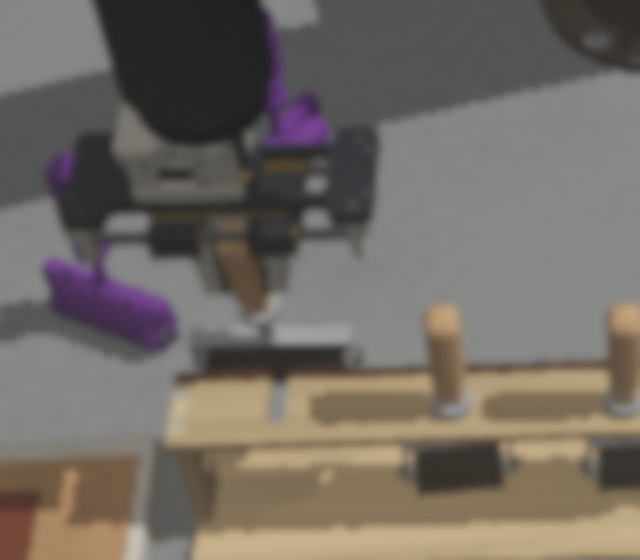

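The roller bears on the front edge with only a few newtons, and the brayer is pivoting in the grip. Its neck top is at crop (262,312) and the roller at (280,358). I'll follow the arc on.

carry_out([
  [[-0.035, 0, 0.009, 0, -1], [-0.07, 0, 0.019, 0, -1], [-0.105, 0, 0.032, 0, -1], [-0.14, 0, 0.046, 0, -1], [-0.175, 0, 0.063, 0, -1]],
])

```text
clock: 6.65
tool_pos: [0.5674, -0.3763, 0.222]
orientation: [180.0, -0.0, 173.3]
force: [-5.2, 0.0, -1.9]
opening: 0.024
gripper_force: 30.0
```

carry_out([
  [[-0.035, 0, 0.02, 0, -1], [-0.07, 0, 0.042, 0, -1], [-0.105, 0, 0.067, 0, -1], [-0.14, 0, 0.096, 0, -1], [-0.165, 0, 0.118, 0, -1]],
])

```text
clock: 7.15
tool_pos: [0.6014, -0.3805, 0.1991]
orientation: [-180.0, 0.1, 173.3]
force: [-2.7, 0.4, 3.6]
opening: 0.0237
gripper_force: 30.0
```

```bash
python3 - <<'E'
from h import *
a=ctrl.snapshot('scene');b=ctrl.snapshot('top');go(.4,-.3,.3)
A=cv2.resize(a['color'][130:270,170:330],(640,560),interpolation=cv2.INTER_CUBIC)
cv2.imwrite('pics/n4.png',A[:,:,::-1])
E
```

```text
[ 1.044  0.282 -0.51 ] 0 [ 0.601  -0.3803  0.1982] [-1.7999e+02  6.0000e-02  1.7333e+02] t 7.25 J [-16.7  24.8   3.5  -0.  -68.6 -80. ] F [-1.5 -0.5 -1.1]
```

View pics/n4.png

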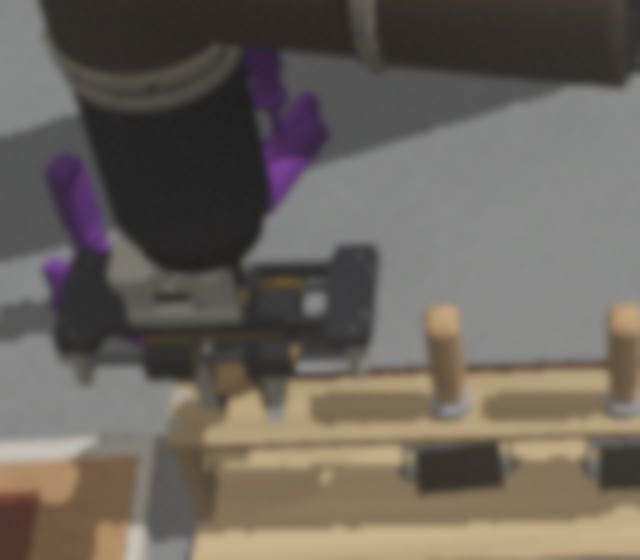

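carry_out([
  [[0.1, 0, -0.08, 0, -1], [0.25, 0, -0.2, 0, -1], [0.45, 0, -0.35, 0, -1], [0.62, 0, -0.4, 0, -1], [0.7, 0, -0.4, 0, -1]],
])

```text
clock: 7.75
tool_pos: [0.4601, -0.3642, 0.2819]
orientation: [-179.9, 0.4, 173.3]
force: [1.4, -0.2, -3.0]
opening: 0.0237
gripper_force: 30.0
```

```bash
python3 - <<'E'
from h import *
a=ctrl.snapshot('scene');b=ctrl.snapshot('top')
go(.46,-.18,.28,-176)
for s in(a,b):
    for k in('brayer_wide_axle','brayer_wide'):print(k,[(np.round(d['centre'],1).tolist(),round(d['p'],2)) for d in ctrl.spot_point(s,k)])
A=cv2.resize(a['color'][100:240,170:330],(640,560),interpolation=cv2.INTER_CUBIC)
cv2.imwrite('pics/n5.png',A[:,:,::-1])
o=ctrl.get_obs();t=o['tool_pos'];u=np.array([-.993,.116,0])
g=t+[0,0,.019]
for th in(30,40,45,50):
    q=np.radians(th); print(th,[proj(s,g+L*(np.sin(q)*u-[0,0,np.cos(q)])).round(1).tolist() for L in(.06,.136) for s in(a,b)])
E
```

```text
[ 0.107  0.913 -0.   ] -0.0298 [ 0.4598 -0.3638  0.2801] [-179.99    0.23  173.26] t 7.85 J [-19.3  10.4  -6.2  -0.  -73.2 -77.4] F [ 1.2 -0.7 -3.4]
brayer_wide_axle [([196.7, 203.8], 0.8), ([371.4, 194.8], 0.67), ([242.0, 170.3], 0.58), ([240.2, 164.3], 0.57), ([233.7, 162.2], 0.41)]
brayer_wide [([191.1, 190.3], 0.64), ([235.6, 163.9], 0.57)]
brayer_wide_axle [([391.5, 279.8], 0.95), ([398.1, 235.0], 0.87), ([428.2, 235.0], 0.75)]
brayer_wide [([401.7, 219.0], 0.87), ([435.4, 237.2], 0.59), ([395.0, 284.2], 0.57)]
30 [[235.6, 171.8], [401.2, 211.7], [240.3, 178.2], [395.5, 224.7]]
40 [[235.6, 168.2], [401.3, 214.5], [240.2, 170.4], [395.7, 230.8]]
45 [[235.5, 166.3], [401.4, 215.7], [240.1, 166.5], [395.9, 233.6]]
50 [[235.4, 164.5], [401.6, 216.8], [240.0, 162.5], [396.1, 236.2]]
```

View pics/n5.png

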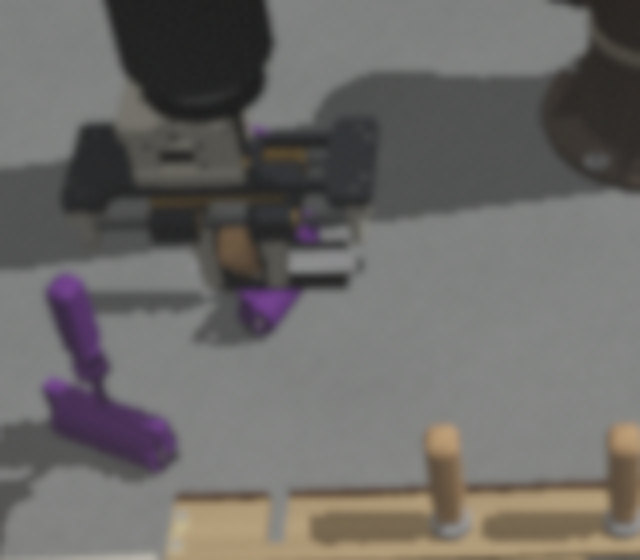

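The brayer holds its tilt free of the rack. The roller is at crop (320,270), and axle detections at scene (240,164) and top (398,235) fit about 47°. I'll carry it to the slab.

carry_out([
  [[0.02, 0.15, 0, 0, -1], [0.06, 0.35, 0, -0.01, -1], [0.1, 0.55, 0, -0.02, -1], [0.1, 0.75, 0, -0.03, -1], [0.1, 0.95, 0, -0.03, -1]],
])

```text
clock: 8.55
tool_pos: [0.4636, -0.1713, 0.2782]
orientation: [-180.0, -0.0, -175.8]
force: [2.5, -0.2, -2.2]
opening: 0.0238
gripper_force: 30.0
```

```bash
python3 - <<'E'
from h import *
go(.53,.0,.26,-170)
E
```

```text
[-0.394  0.829  0.091] -0.016 [ 0.4636 -0.1713  0.2782] [-1.8000e+02 -2.0000e-02 -1.7576e+02] t 8.55 J [  2.6   1.4 -16.7   0.  -71.9 -88.3] F [ 2.5 -0.2 -2.2]
```

carry_out([
  [[-0.04, 0.15, 0, 0, -1], [-0.12, 0.35, 0, -0.01, -1], [-0.2, 0.55, 0, -0.016, -1], [-0.3, 0.75, 0, -0.016, -1], [-0.39, 0.9, 0, -0.016, -1]],
])

```text
clock: 9.05
tool_pos: [0.5291, 0.0152, 0.2782]
orientation: [180.0, -0.0, -170.0]
force: [0.8, -1.5, -3.5]
opening: 0.0241
gripper_force: 30.0
```

```bash
python3 - <<'E'
from h import *
go(.60,.19,.25,-163.5)
E
```

```text
[-0.501  0.799  0.141] -0.0181 [0.5291 0.0152 0.2782] [ 1.7999e+02 -1.0000e-02 -1.7003e+02] t 9.05 J [  22.9    5.   -12.9   -0.   -72.2 -102.9] F [ 0.8 -1.5 -3.5]
```

carry_out([
  [[-0.1, 0.15, 0, -0.01, -1], [-0.2, 0.35, 0, -0.018, -1], [-0.3, 0.55, 0.05, -0.018, -1], [-0.42, 0.7, 0.1, -0.018, -1], [-0.5, 0.8, 0.14, -0.018, -1]],
])

```text
clock: 9.55
tool_pos: [0.6001, 0.1904, 0.2486]
orientation: [-180.0, -0.1, -163.5]
force: [0.2, -0.8, -1.3]
opening: 0.0241
gripper_force: 30.0
```

```bash
python3 - <<'E'
from h import *
go(.626,.285,.197,-163.5)
E
```

```text
[-0.259  0.417  0.257] -0.0001 [0.6001 0.1904 0.2486] [-1.7998e+02 -8.0000e-02 -1.6353e+02] t 9.55 J [  35.3   15.6   -3.4   -0.   -71.  -108.9] F [ 0.2 -0.8 -1.3]
```

carry_out([
  [[-0.06, 0.1, 0.06, 0, -1], [-0.13, 0.21, 0.13, 0, -1], [-0.2, 0.32, 0.2, 0, -1], [-0.26, 0.42, 0.255, 0, -1], [-0.26, 0.42, 0.255, 0, -1]],
])

```text
clock: 10.05
tool_pos: [0.6246, 0.2847, 0.1957]
orientation: [-179.9, -0.2, -163.6]
force: [-0.5, -0.7, -2.9]
opening: 0.0239
gripper_force: 30.0
```

```bash
python3 - <<'E'
from h import *
a=ctrl.snapshot('scene');b=ctrl.snapshot('top')
go(.626,.285,.197,-163.5)
for s in(a,b):
    for k in('brayer_wide_axle',):print(k,[(np.round(d['centre'],1).tolist(),round(d['p'],2)) for d in ctrl.spot_point(s,k)])
A=cv2.resize(a['color'][140:280,370:530],(480,420),interpolation=cv2.INTER_CUBIC)
B=cv2.resize(b['color'][130:240,150:270],(480,440),interpolation=cv2.INTER_CUBIC)
c=np.zeros((440,800,3),np.uint8); A=cv2.resize(A,(400,350));B=cv2.resize(B,(400,367));c[:350,:400]=A;c[:367,400:]=B
cv2.imwrite('pics/n6.png',c[:,:,::-1])
o=ctrl.get_obs();t=o['tool_pos'];w=np.radians(o['orientation'][2]);u=np.array([np.cos(w),np.sin(w),0])
v=np.array([-u[1],u[0],0]);g=t+[0,0,.019]
for th in(35,40,45,50,55):
    q=np.radians(th); X=g+.136*(np.sin(q)*u-[0,0,np.cos(q)])
    print(th,X.round(3),[[proj(s,X+e*v).round(1).tolist() for e in(0,-.05,.05)] for s in(a,b)])
E
```

```text
[-0.009  0.009  0.005] -0.0003 [0.6248 0.2827 0.1981] [-1.7994e+02 -1.3000e-01 -1.6360e+02] t 10.15 J [  40.6   22.6    0.     0.   -67.6 -114.2] F [ 0.3 -0.2 -2. ]
brayer_wide_axle [([242.2, 173.9], 0.87), ([449.0, 201.5], 0.84), ([195.9, 206.4], 0.63)]
brayer_wide_axle [([430.6, 241.8], 0.85), ([394.0, 280.2], 0.84), ([319.9, 167.3], 0.66), ([212.7, 182.4], 0.6)]
35 [0.55  0.26  0.107] [[[449.5, 210.1], [463.1, 204.8], [435.6, 215.5]], [[207.5, 176.0], [192.9, 179.9], [222.0, 172.0]]]
40 [0.541 0.257 0.115] [[[448.2, 206.4], [461.8, 201.2], [434.3, 211.8]], [[207.6, 178.4], [193.0, 182.4], [222.2, 174.4]]]
45 [0.533 0.255 0.123] [[[447.1, 202.7], [460.7, 197.5], [433.2, 208.0]], [[207.6, 180.6], [192.9, 184.6], [222.3, 176.6]]]
50 [0.525 0.253 0.131] [[[446.1, 199.0], [459.8, 193.8], [432.2, 204.3]], [[207.5, 182.6], [192.7, 186.7], [222.3, 178.5]]]
55 [0.518 0.251 0.141] [[[445.4, 195.3], [459.1, 190.2], [431.4, 200.6]], [[207.3, 184.4], [192.4, 188.5], [222.2, 180.3]]]
```

View pics/n6.png

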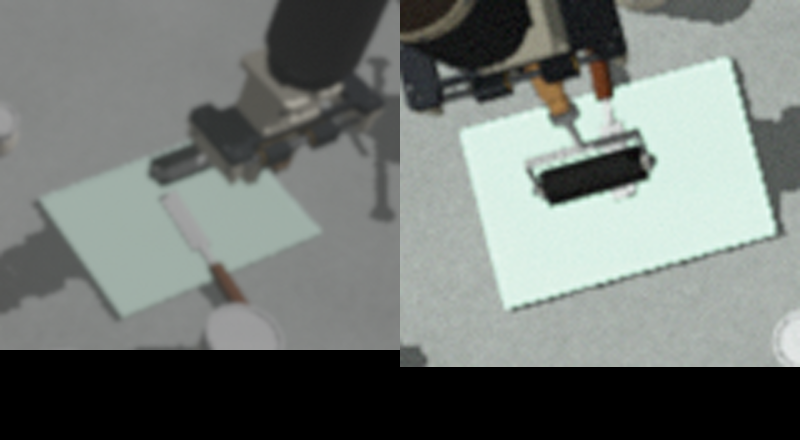

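In the top crop, the roller lies over the slab at crop (595,177), with its axle parallel to the long edges (about 14° against 15°). The tilt is about 47°, and the roller's underside is about 10 cm above the glass. I'll nudge it a few millimetres to centre it, then let it settle.

carry_out([
  [[-0.03, 0.01, 0.01, 0, -1], [-0.03, 0.01, 0.01, 0, -1], [-0.03, 0.01, 0.01, 0, -1], [-0.03, 0.01, 0.01, 0, -1], [-0.03, 0.01, 0.01, 0, -1]],
])

```text
clock: 10.75
tool_pos: [0.6303, 0.2857, 0.198]
orientation: [180.0, 0.0, -163.7]
force: [-0.7, 0.4, -2.1]
opening: 0.0233
gripper_force: 30.0
```

carry_out([
  [[0, 0, 0, 0, -1], [0, 0, 0, 0, -1], [0, 0, 0, 0, -1], [0, 0, 0, 0, -1], [0, 0, 0, 0, -1]],
])

```text
clock: 11.25
tool_pos: [0.6303, 0.2859, 0.1977]
orientation: [-180.0, -0.0, -163.6]
force: [-0.0, -0.5, -2.6]
opening: 0.024
gripper_force: 30.0
```

```bash
python3 - <<'E'
from h import *
for _ in range(2):
    for n in('scene','top'):
        s=ctrl.snapshot(n);print(n,[(np.round(d['centre'],1).tolist(),round(d['p'],2)) for d in ctrl.spot_point(s,'brayer_wide_axle')])
        if n=='top':
            m=(s['color'].max(2)<60).astype(np.uint8); m[:165]=0;m[200:]=0;m[:,:180]=0;m[:,240:]=0
            c=max(cv2.findContours(m,0,2)[0],key=cv2.contourArea);print(cv2.minAreaRect(c))
go(.63,.286,.196,-163.5)
E
```

```text
scene [([240.9, 171.1], 0.92), ([196.5, 203.5], 0.73), ([449.3, 204.6], 0.61)]
top [([390.5, 281.2], 0.92), ([208.6, 177.8], 0.9), ([427.8, 238.3], 0.73)]
((207.0859375, 180.3094482421875), (9.63517951965332, 30.72551918029785), 74.47589111328125)
scene [([448.9, 204.9], 0.79), ([194.5, 204.0], 0.65), ([240.7, 173.7], 0.59)]
top [([390.7, 281.4], 0.93), ([428.1, 237.4], 0.7)]
((207.0859375, 180.3094482421875), (9.63517951965332, 30.72551918029785), 74.47589111328125)
[0.002 0.001 0.009] -0.0004 [0.6304 0.2859 0.1978] [ 180.      0.   -163.65] t 11.65 J [  40.5   23.1    0.8    0.   -67.7 -114.1] F [ 0.3  0.  -2.5]
```

```bash
python3 -c "
from h import *
print(ctrl.close_job())"
```

```text
the job is handed in; nothing more can be done
None
```

I handed the job in with the wide brayer still gripped and steady: handle sloping at about 47°, axle within about a degree of the slab's long edges, roller over the middle of the glass and its underside about 10 cm above it; to get the tilt I pushed the roller lightly against the rack's front edge, since the tool cannot tilt.

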